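# Invert a washed steel cup on a warm-air dryer and set its timer

## Task

Take the washed steel cup from the wire drainer and put it mouth down over the peg of the cup dryer that fits it, the short wide one: lower it gently, without dropping it, until its rim stands level on the ribs of the deck, and let go. Then turn the dryer's timer dial to the half-hour mark, the long one in the middle of its scale. Leave the bowl, the can and the small canister behind where they are.

Things in the scene. Friction and masses are not known exactly. Their poses are not given: they have to be found in the camera images.
- cup: Tapered cup of thin bare steel, 103 mm tall, outer diameter 80 mm at the rim, 61 mm at 32 mm from the foot, 54 mm at the foot; 100 mm deep inside, 70 g. Origin: centre of its underside; z runs from there to the open mouth, so it points down when the cup is inverted. It lies in a cradle of the drainer, mouth forward (drainer's -x) and 40 degrees below level, foot up at the back.
- drainer: Fixed drainer of 5 mm steel wire in a grey drip pan 180 x 240 x 16 mm. Origin: centre of the pan's underside, x to its back, z up. Two cradles side by side, each of two sloping rails whose 10 mm upturned ends stop the rim; the cup lies in the +y one, its origin at (0.038, 0.0575, 0.112) m. The rails bear 45 degrees either side of the cup's lowest line: flanks and top are free.
- dryer: Fixed white warm-air cup dryer, 200 x 230 mm, deck 50 mm high; origin at its underside, x to its back, y left, z up. At (0.030, +0.0625) m the wide peg, 64 mm diameter at the deck, tapering to 45 mm, 90 mm tall; at (0.030, -0.0625) m a slim peg, 112 mm tall, too tall for the cup. Ribs 4 mm high round a peg carry the rim. The seated cup has 4 mm play all round. Dial console in front.
- peg_seat (a point): Point on the axis of the wide peg at the height of the ribs' tops (54 mm above the worktop), where the centre of the cup's rim comes to lie; axes as the dryer's. The peg reaches 86 mm above it. With the cup home, the cup's underside is 103 mm above it.
- dial (a joint): Angle of the timer dial in rad, growing clockwise as seen from above: 0 = off (round dot, on the dryer's left); each mark is 10 minutes = pi/6; pi/2 = half an hour (the long thick mark in the middle, up the slope towards the pegs); range 0 to pi. It stays where it is left.
- dial_grip (a point): Grip point on the dial's axis, 27 mm out from the console's face, 2 mm below the top of the dial's bar. Bar 12 mm thick, 38 long, 24 tall, on a round skirt of 42 mm diameter, 5 mm high. z: the dial's axis, out of the console (25 degrees from vertical, leaning to the dryer's front); y: along the bar to its end with the white pointer line (turns with the dial).
- bowl: White bowl, 125 mm diameter, 56 mm high, behind the work. Origin: centre of its underside. Not to be disturbed.
- can: Drinks can, 66 mm diameter, 168 mm tall, behind the work. Origin: centre of its underside. Not to be disturbed.
- orange_pot: Small round canister, 66 mm diameter, 62 mm high, behind the work. Origin: centre of its underside. Not to be disturbed.

How it is judged:
By the outcome, as a careful person would: the job done as asked, in the order asked, and still so for the second after the job is handed in, with the robot touching nothing.
It also fails if it takes over 56 s, if anything falls off the work surface, if the arm or the gripper's body presses on something with over 40 N, if the wrist force passes 120 N, or if a joint passes its speed limit or range.

## Robot

A 6-joint arm with a two-finger parallel gripper is mounted at the origin on the work surface; the furniture and walls round the work are solid. World frame = base frame: x ahead of the robot, y to its left, z up, the work surface at z = 0. Lengths are in m, angles in degrees, forces in N, time in s.
With the tool pointing down it reaches from about 0.325 to 1 m from the base axis. Payload 5.1 kg.
Tool frame: the origin (TCP) lies at the very end of the fingers, on their centre line; the grasp point (between the pads) lies 19 mm behind it; z points along the fingers, y is the line along which they close (so a half turn about z gives the same grasp; the last joint's range is limited). The gripper opens to 85 mm and grips with 20 to 120 N. Pads are 22 mm wide; open, the fingers measure 114 mm over their backs; the gripper's body (76 mm by 85 mm) begins 54 mm behind the grasp point. The pads swing forward as they close: fully open they stand 13 mm farther back than shut.
Start: joints at [-77.441, 7.093, 94.555, -0, 78.352, -4.733], TCP at [0.193, -0.621, 0.194] pointing down, gripper open.
Joint ranges: [-149.61, 149.61], [-58.7, 133.49], [1.44, 155.28], [-77.14, 257.14], [18.33, 153.61], [-166.67, 166.67]. Speed limits (degrees/s): [147.25, 147.25, 180, 180, 180, 180].

## Interface

Orientations are given as a 3x3 rotation matrix whose columns are the frame's x, y, z axes.
In Python, from bench import move_ptp, move_l, move_joints, gripper_to, hold, solve_ik, get_state, grab_frame, calibration, MotionError, hand_in gives the robot as it stands. The module is installed in compiled form; this text tells all that it offers. Calls block until the motion is done:
- move_ptp(position, orientation): joint-space move of the TCP to a pose.
- move_l(position, ori=None, v=0.15, until_force=None): straight line of the TCP; ori=None keeps the orientation; v is the mean speed in m/s. With until_force (N) it stops when the force on the tool has changed by that much, and returns True; else False.
- move_joints(angles): joint-space move.
- gripper_to(opening): opening from 0.0 (shut) to 1.0 (fully open); the grip force is fixed at half the most; returns when the fingers have stopped.
- hold(seconds).
- solve_ik(position, orientation): joint angles nearest the present ones, or None.
- get_state(): the state.
- grab_frame(name): name is "side" or "top"; returns the picture (400x640x3 uint8, red, green, blue); there is no depth.
- calibration(name): a dict with "mtx" (3x3 intrinsics, pixels), "rvec" (rotation vector, rad) and "tvec" (3), from world to camera coordinates, as OpenCV has them. Camera axes: x right, y down, z forward; pixel columns grow to the right and rows downward; lengths in m; the calibration is good to about 2 mm. A picture is of the moment at which its call begins. calibration takes no time and is no camera call.
A pose or a line that the arm cannot do raises MotionError and nothing moves.
- hand_in(): hands the job in; it is judged then, once.
The state is a dict: "time": time; "joint_positions": joint angles; "joint_vel": joint speeds; "joint_torque": joint torques, N m; "tool_pos": TCP position; "orientation": TCP orientation; "contact_force": force on the tool from outside, world axes, zero at the start; "torque": the same for the moment, N m; "opening": opening from 0.0 (shut) to 1.0 (fully open); "finger_force": force on a finger pad.
Only numpy, scipy, OpenCV 4.12 (cv2) and the standard library are available. Lean on these libraries where they do the work, as an engineer would, in place of code of your own. Each camera call takes 0.05 s, during which the arm holds its last target. There are 200 camera calls.

## Working session

There is one attempt and no reset: what is moved stays moved. The work goes in short steps, each a Python script; the robot and the scene stay as the last script left them, time stands still between calls to the robot, and variables do not carry over. Pictures are saved under pics/ and viewed, at most 10 in all, crops included, and the job is handed in when it is done.

```bash
mkdir -p pics; ls; python3 - <<'E'
from bench import *
import cv2
for n in("side","top"):
    f=grab_frame(n); cv2.imwrite(f"pics/{n}0.png",f[:,:,::-1])
    c=calibration(n); R=cv2.Rodrigues(c["rvec"])[0]; print(n,c["mtx"].round(1).tolist(),(-R.T@c["tvec"].ravel()).round(3),R[2].round(3))
s=get_state(); print(s["time"],s["orientation"])
E
```

```text
pics
side [[419.9, 0.0, 323.5], [0.0, 419.9, 196.5], [0.0, 0.0, 1.0]] [ 0.458 -0.859  0.554] [ 0.13   0.876 -0.465]
top [[480.6, 0.0, 316.5], [0.0, 480.6, 194.1], [0.0, 0.0, 1.0]] [0.377 0.042 1.101] [ 0.19  -0.011 -0.982]
0.1 [[ 9.54810746e-01  2.97214165e-01 -4.23802578e-04]
 [ 2.97214426e-01 -9.54808898e-01  1.88513614e-03]
 [ 1.55638692e-04 -1.92590849e-03 -9.99998133e-01]]
```

View pics/side0.png

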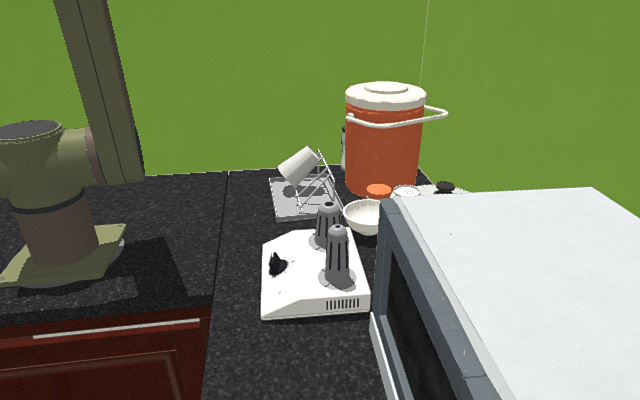

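View pics/top0.png

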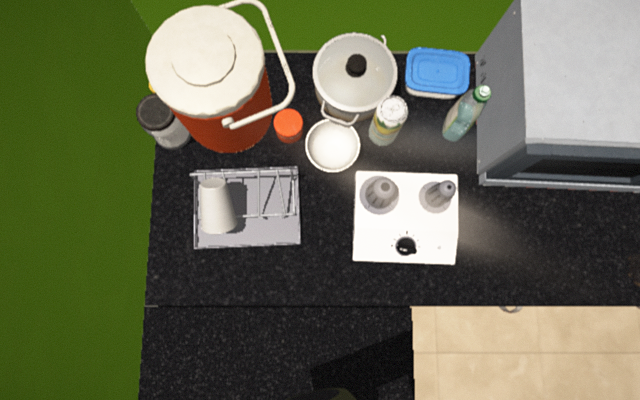

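Top view: the drainer is at about (195–300, 168–250) with the cup at (215, 205). The dryer is at (355–458, 172–265), with the wide peg at (380, 193), the slim peg at (437, 195) and the dial at (405, 245). Next I'll zoom in and segment.

```bash
cat > h.py <<'E'
import numpy as np, cv2
from bench import *
def cam(n):
    c=calibration(n); R=cv2.Rodrigues(np.array(c["rvec"],float))[0]; return c,R,-R.T@np.ravel(c["tvec"])
def ray(n,uv):
    c,R,o=cam(n); d=np.linalg.solve(c["mtx"],np.c_[np.reshape(uv,(-1,2)),np.ones(np.size(uv)//2)].T)
    return o,(R.T@d).T
def onz(n,uv,z):
    o,d=ray(n,uv); return o+d*((z-o[2])/d[:,2])[:,None]
def proj(n,P):
    c=calibration(n); return cv2.projectPoints(np.reshape(np.array(P,float),(-1,1,3)),np.array(c["rvec"],float),np.array(c["tvec"],float),c["mtx"],None)[0].reshape(-1,2)
def tri(a,b):  # pixel in side, pixel in top
    o1,d1=ray("side",a);o2,d2=ray("top",b); A=np.c_[d1[0],-d2[0]]; t=np.linalg.lstsq(A,o2-o1,rcond=None)[0]
    p,q=o1+t[0]*d1[0],o2+t[1]*d2[0]; return (p+q)/2,np.linalg.norm(p-q)
E
python3 - <<'E'
from h import *
t=cv2.imread("pics/top0.png"); s=cv2.imread("pics/side0.png")
cv2.imwrite("pics/topz.png",cv2.resize(t[155:275,180:470],None,fx=2.75,fy=2.75,interpolation=cv2.INTER_CUBIC))
cv2.imwrite("pics/sidez.png",cv2.resize(s[140:325,250:400],None,fx=3.2,fy=3.2,interpolation=cv2.INTER_CUBIC))
hsv=cv2.cvtColor(t,cv2.COLOR_BGR2HSV)
def big(m,x0,x1,y0,y1):
    z=np.zeros_like(m); z[y0:y1,x0:x1]=m[y0:y1,x0:x1]
    cs=cv2.findContours(z,cv2.RETR_EXTERNAL,cv2.CHAIN_APPROX_NONE)[0]; return max(cs,key=cv2.contourArea)
w=cv2.inRange(hsv,(0,0,200),(180,40,255)); c=big(w,345,470,165,275)
hull=cv2.convexHull(c); print("dryer",cv2.approxPolyDP(hull,3,True).reshape(-1,2).tolist(),cv2.minAreaRect(c))
for z in(0.05,0.0): print(z,onz("top",cv2.approxPolyDP(hull,3,True).reshape(-1,2),z).round(4).tolist())
g=cv2.inRange(hsv,(0,0,80),(180,50,255)); c=big(g,185,310,165,256); r=cv2.minAreaRect(c)
print("pan",r); print(onz("top",cv2.boxPoints(r),0.016).round(4).tolist())
E
```

```text
dryer [[356, 172], [455, 174], [458, 230], [454, 263], [354, 260]] ((405.9365234375, 217.1514129638672), (105.03773498535156, 90.16410827636719), 2.2025978565216064)
0.05 [[0.6319, -0.0592, 0.05], [0.6284, -0.2825, 0.05], [0.5017, -0.2825, 0.05], [0.4296, -0.2699, 0.05], [0.4354, -0.0522, 0.05]]
0.0 [[0.644, -0.064, 0.0], [0.6404, -0.298, 0.0], [0.5076, -0.2979, 0.0], [0.4321, -0.2847, 0.0], [0.4382, -0.0567, 0.0]]
pan ((244.92311096191406, 207.2700958251953), (79.03308868408203, 108.87030029296875), 87.45519256591797)
[[0.6424, 0.3249, 0.016], [0.6553, 0.0734, 0.016], [0.472, 0.0637, 0.016], [0.4603, 0.3075, 0.016]]
```

View pics/topz.png

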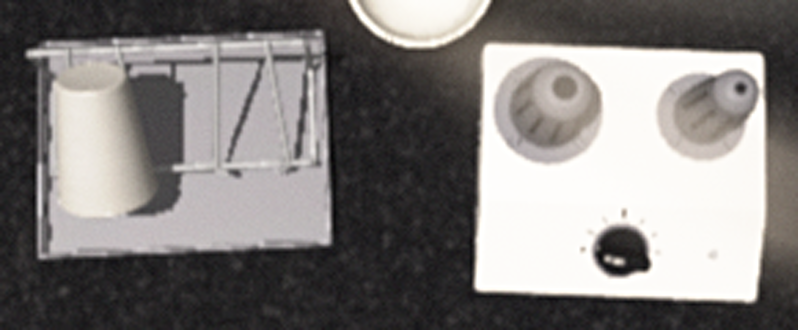

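View pics/sidez.png

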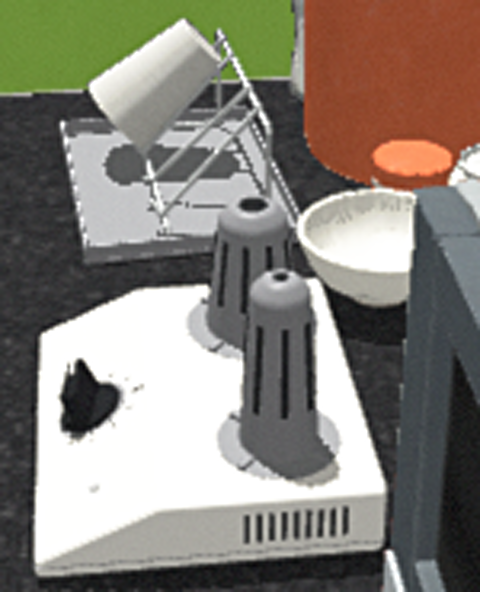

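Crops: the wide-peg top hole is at top (385.1, 187.0) / side (328.8, 203.8) and the slim-peg hole at top (448.7, 187.0) / side (337.8, 226.6). The cup foot centre is at top (213.8, 183) / side (313.4, 154). The dial is at top (405.8, 246.6), its pointer facing front.

```bash
python3 - <<'E'
from h import *
t=cv2.imread("pics/top0.png"); s=cv2.imread("pics/side0.png")
print("wide top",tri((328.8,203.8),(385.1,187.0)),onz("top",(385.1,187),.14),onz("side",(328.8,203.8),.14))
print("slim top",tri((337.8,226.6),(448.7,187.0)),onz("top",(448.7,187),.162),onz("side",(337.8,226.6),.162))
print("foot",tri((313.4,154),(213.8,183)))
# wide base disc
print("disc", onz("top",(379.3,195),.052))
# pan lower edge
P=np.array([[40,258],[329,244],[323,32],[37,42]])/2.75+[180,155]
P=onz("top",P,.016); print("pan",P.round(4).tolist(),P.mean(0), np.linalg.norm(np.roll(P,-1,0)-P,axis=1))
hs=cv2.cvtColor(t,cv2.COLOR_BGR2HSV); hb=cv2.cvtColor(s,cv2.COLOR_BGR2HSV)
print(hs[205,215],hs[205,230],hs[235,250],hb[165,295],hb[150,310])
# console centre: dial dark blob
for n,im,b in(("top",t,(385,425,228,260)),("side",s,(262,295,246,280))):
    m=np.zeros(im.shape[:2],np.uint8); m[b[2]:b[3],b[0]:b[1]]=(im[b[2]:b[3],b[0]:b[1]].max(2)<90)*255
    c=max(cv2.findContours(m,0,1)[0],key=cv2.contourArea); print(n,cv2.minAreaRect(c),cv2.fitEllipse(c) if len(c)>5 else 0)
a=cv2.resize(t[225:265,385:430],None,fx=9,fy=9,interpolation=cv2.INTER_CUBIC); b=cv2.resize(s[244:284,255:300],None,fx=9,fy=9,interpolation=cv2.INTER_CUBIC)
cv2.imwrite("pics/dial0.png",np.hstack([a,b])[:, :800])
E
```

```text
wide top (array([ 0.57957494, -0.11011057,  0.13799932]), np.float64(0.0005349764112284579)) [[ 0.57888249 -0.10977535  0.14      ]] [[ 0.57926402 -0.11362799  0.14      ]]
slim top (array([ 0.57564343, -0.23467356,  0.15955887]), np.float64(0.0004728011677092499)) [[ 0.57488881 -0.23393124  0.162     ]] [[ 0.57515624 -0.23847408  0.162     ]]
foot (array([0.59312398, 0.24747685, 0.10512752]), np.float64(9.086964939807778e-05))
disc [[ 0.57907107 -0.11024486  0.052     ]]
pan [[0.4611, 0.3025, 0.016], [0.4733, 0.0669, 0.016], [0.6522, 0.0736, 0.016], [0.6423, 0.3142, 0.016]] [0.55723952 0.18930246 0.016     ] [0.23591177 0.17905362 0.24077254 0.1815471 ]
[ 20  17 231] [ 18  24 105] [165   8 191] [ 25  14 199] [ 25  16 213]
top ((405.1177062988281, 245.9705810546875), (16.492422103881836, 18.19017219543457), 75.96376037597656) ((405.8126525878906, 246.31912231445312), (16.212539672851562, 18.405813217163086), 103.55962371826172)
side ((275.4076843261719, 265.76153564453125), (17.89198112487793, 19.646099090576172), 37.87498474121094) ((276.6899719238281, 264.8404541015625), (16.641029357910156, 20.958547592163086), 12.140926361083984)
```

View pics/dial0.png

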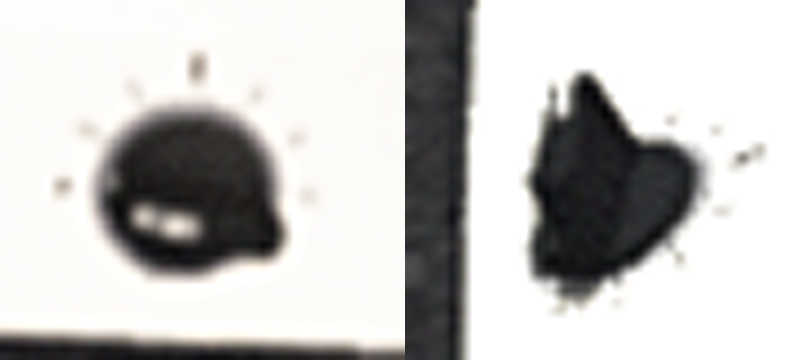

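Dial close-up: the skirt centre is at top (405.6, 246.1) and the long mark at (406.9, 232.2). The white line is on the left half, slightly up-slope, so the dial reads about 0.25 rad. The bar's right end is at (416.1, 251.7). Next come the console geometry and an IK check.

```bash
cat >> h.py <<'E'
from scipy.spatial.transform import Rotation as Rn
Z=np.array([0,0,1.])
def rz(a): return Rn.from_euler('z',a,degrees=True).as_matrix()
def ry(a): return Rn.from_euler('y',a,degrees=True).as_matrix()
YD,YR=-1.8,2.8                     # dryer, drainer yaw
PEG=np.array([.579,-.1108,.054]); DRY=PEG-rz(YD)@[.030,.0625,.054]
CUP=np.array([.5925,.248,.112]); CZ=rz(YR)@ry(0)@[-np.cos(np.radians(40)),0,-np.sin(np.radians(40))]
def tool(yaw,tilt,flip=0):          # z down, tilted so that it points forward by tilt; y along +-local y
    return rz(yaw)@ry(-tilt)@np.diag([1,-1,-1.])@rz(180*flip)
E
python3 - <<'E'
from h import *
print("DRY",DRY)
def ony(uv,y):
    o,d=ray("side",uv); d=d[0]; return rz(YD).T@(o+d*(((rz(YD).T@(np.r_[0,y,0]))[1]*0+ (y-(rz(YD).T@(o-DRY))[1]))/(rz(YD).T@d)[1])-DRY)
for n,uv,y in(("Rbreak",(300,300),-.115),("Rfront",(262.5,310.3),-.115),("Rfront0",(261.6,319.7),-.115),("Lbreak",(293.8,230.6),.115),("Lfront",(262.5,243.8),.115)): print(n,ony(uv,y).round(4))
# rail crossbar near end
print("bar",tri((335,181.3),(298.2,171.4)))
s=get_state(); print(s["tool_pos"])
for a in(0,-10,-20,-30,-40,-50):
    T=tool(YR,a)
    for f in(0,1):
        T=tool(YR,a,f); g=CUP+.034*CZ; p=g+.019*T[:,2]
        q=solve_ik(p,T); q2=solve_ik(p-.12*T[:,2],T)
        T2=tool(YD,a+50,f); g2=PEG+Z*(.103-.034); p2=g2+.019*T2[:,2]; q3=solve_ik(p2,T2); q4=solve_ik(p2+.12*Z,T2)
        print(a,f,*[None if x is None else np.round(x).astype(int).tolist() for x in(q,q2,q3,q4)])
E
```

```text
DRY [ 0.54705163 -0.17232684  0.        ]
Rbreak [-0.0433 -0.115   0.0455]
Rfront [-0.1104 -0.115   0.0289]
Rfront0 [-0.1135 -0.115   0.007 ]
Lbreak [-0.0417  0.115   0.0459]
Lfront [-0.1137  0.115   0.016 ]
bar (array([0.62245978, 0.06929377, 0.10071189]), np.float64(0.004194662921069569))
[ 0.19301652 -0.62001195  0.19276406]
0 0 [19, 9, 105, 0, 66, 106] [19, 3, 99, 0, 78, 106] [-25, -19, 139, 55, 21, 22] [-25, -29, 133, 33, 33, 46]
0 1 [19, 9, 105, 0, 66, -74] [19, 3, 99, 0, 78, -74] [-25, -19, 139, 55, 21, -158] [-25, -29, 133, 33, 33, -134]
-10 0 [17, 15, 98, 3, 76, 104] [17, 12, 90, 2, 88, 104] [-23, -17, 133, 28, 29, 48] [-23, -25, 127, 20, 42, 59]
-10 1 [17, 15, 98, 3, 76, -76] [17, 12, 90, 2, 88, -76] [-23, -17, 133, 28, 29, -132] [-23, -25, 127, 20, 42, -121]
-20 0 [16, 21, 92, 5, 86, 102] [16, 21, 81, 4, 98, 103] [-21, -13, 127, 15, 39, 62] [-21, -20, 120, 12, 52, 66]
-20 1 [16, 21, 92, 5, 86, -78] [16, 21, 81, 4, 98, -77] [-21, -13, 127, 15, 39, -118] [-21, -20, 120, 12, 52, -114]
-30 0 [16, 27, 86, 6, 96, 102] [15, 29, 73, 6, 107, 102] [-19, -8, 120, 8, 49, 69] [-19, -14, 114, 7, 62, 71]
-30 1 [16, 27, 86, 6, 96, -78] [15, 29, 73, 6, 107, -78] [-19, -8, 120, 8, 49, -111] [-19, -14, 114, 7, 62, -109]
-40 0 [15, 34, 80, 8, 106, 101] [14, 38, 64, 8, 117, 102] [-17, -2, 114, 3, 59, 73] [-17, -8, 107, 3, 71, 74]
-40 1 [15, 34, 80, 8, 106, -79] [14, 38, 64, 8, 117, -78] [-17, -2, 114, 3, 59, -107] [-17, -8, 107, 3, 71, -106]
-50 0 [14, 40, 75, 10, 115, 102] [13, 47, 56, 10, 126, 103] [-16, 4, 107, 0, 69, 76] [-16, -1, 101, 0, 81, 76]
-50 1 [14, 40, 75, 10, 115, -78] [13, 47, 56, 10, 126, -77] [-16, 4, 107, 0, 69, -104] [-16, -1, 101, 0, 81, -104]
```

```bash
cat >> h.py <<'E'
A=-25
TG=tool(YR,A); PG=CUP+.034*CZ+.022*TG[:,2]     # grasp pose (TCP)
TP=tool(YD,A+50)
OFF=TG.T@(CUP-PG)                              # cup origin in the tool frame
def st():
    s=get_state(); print(round(s["time"],2),s["tool_pos"].round(4) if hasattr(s["tool_pos"],"round") else s["tool_pos"],np.round(s["contact_force"],1),np.round(s["opening"],3),np.round(s["finger_force"],1))
E
python3 - <<'E'
from h import *
T0=np.array(get_state()["orientation"])
move_l([.193,-.621,.30]); 
move_ptp([.13,-.43,.40],T0)
move_ptp([.45,.15,.40],tool(YR,0)); st()
move_ptp(PG-.13*TG[:,2],TG); st()
print(move_l(PG-.03*TG[:,2],v=.12,until_force=8)); st()
for n in("side","top"):
    cv2.imwrite(f"pics/{n}1.png",grab_frame(n)[:,:,::-1])
s=cv2.imread("pics/side1.png")[100:220,230:370]; t=cv2.imread("pics/top1.png")[150:270,165:305]
cv2.imwrite("pics/pre.png",np.hstack([cv2.resize(s,(400,343),interpolation=2),cv2.resize(t,(400,343),interpolation=2)]))
E
```

```text
4.22 [0.4502 0.1494 0.3999] [ 0.4 -0.3 -0.2] 0.999 0.0
5.38 [0.6126 0.2487 0.1899] [ 0.4 -0.1  1.1] 1.0 0.0
True
5.87 [0.5926 0.2481 0.1493] [-2.9  0.   3.9] 0.999 0.0
```

View pics/pre.png

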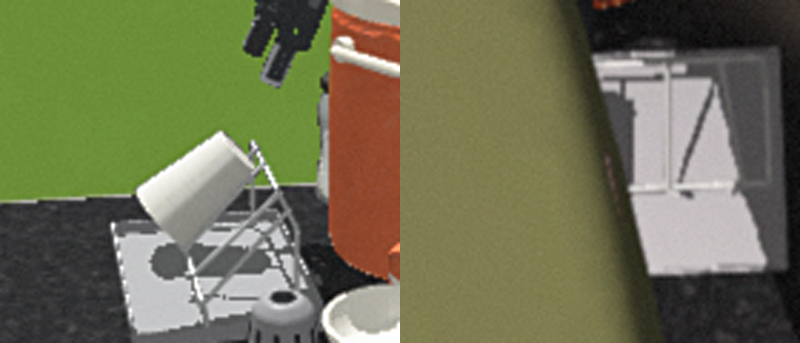

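The near fingertip is at side (326, 128), clear above the cup, and the cup hasn't moved. The stop was probably inertial. I'll check the predicted projections.

```bash
python3 - <<'E'
from h import *
st()
p=np.array(get_state()["tool_pos"]);T=np.array(get_state()["orientation"])
print(T.round(3).tolist())
print("tip near/far",proj("side",[p-.0425*rz(YR)[:,1]-.013*TG[:,2],p+.0425*rz(YR)[:,1]-.013*TG[:,2]]))
e=np.cross(rz(YR)[:,1],CZ); e*=np.sign(e[2])
print("foot top/bot, rim top/bot",proj("side",[CUP+.027*e,CUP-.027*e,CUP+.103*CZ+.04*e,CUP+.103*CZ-.04*e]).round(1).tolist())
print("seen side foot top",(230+222/2.857,100+133/2.857),"foot bot",(250+220/3.2,140+70/3.2),"rim top",(250+90/3.2,140+88/3.2),"rim bot",(250+148/3.2,140+152/3.2))
E
```

```text
5.97 [0.5929 0.2481 0.1494] [-3.3  0.   4.9] 1.001 0.0
[[0.906, 0.049, -0.42], [0.045, -0.999, -0.02], [-0.421, -0.001, -0.907]]
tip near/far [[317.74918208 140.20245113]
 [312.30413106 130.18876937]]
foot top/bot, rim top/bot [[306.9, 145.3], [319.2, 158.0], [277.0, 166.2], [295.7, 184.0]]
seen side foot top (307.7038851942597, 146.5523276163808) foot bot (318.75, 161.875) rim top (278.125, 167.5) rim bot (296.25, 187.5)
```

```bash
python3 - <<'E'
from h import *
a=cv2.imread("pics/side1.png"); b=grab_frame("side")[:,:,::-1].copy(); cv2.imwrite("pics/side2.png",b); z=cv2.imread("pics/side0.png")
print("moved px",(cv2.absdiff(a,b).max(2)>30).sum())
for n,im in(("old",a),("new",b)):
    d=(cv2.absdiff(im,z).max(2)>30); d[:, :300]=0; d[:,350:]=0; ys,xs=np.nonzero(d); print(n,[(x,ys[xs==x].max()) for x in range(304,350,2) if (xs==x).any()])
st()
E
```

```text
moved px 84
old [(304, np.int64(214)), (306, np.int64(227)), (308, np.int64(213)), (310, np.int64(213)), (312, np.int64(213)), (314, np.int64(226)), (316, np.int64(213)), (318, np.int64(187)), (320, np.int64(184)), (322, np.int64(182)), (324, np.int64(180)), (326, np.int64(178)), (328, np.int64(188)), (330, np.int64(188)), (332, np.int64(188)), (334, np.int64(180)), (336, np.int64(203)), (338, np.int64(205)), (340, np.int64(210)), (342, np.int64(218)), (344, np.int64(225)), (346, np.int64(224)), (348, np.int64(201))]
new [(304, np.int64(214)), (306, np.int64(221)), (308, np.int64(213)), (310, np.int64(227)), (312, np.int64(223)), (314, np.int64(225)), (316, np.int64(213)), (318, np.int64(187)), (320, np.int64(184)), (322, np.int64(182)), (324, np.int64(180)), (326, np.int64(178)), (328, np.int64(188)), (330, np.int64(188)), (332, np.int64(187)), (334, np.int64(180)), (336, np.int64(203)), (338, np.int64(205)), (340, np.int64(210)), (342, np.int64(210)), (344, np.int64(224)), (346, np.int64(224)), (348, np.int64(201))]
6.02 [0.593  0.2482 0.1494] [-4.3 -1.5  5.4] 1.003 0.0
```

```bash
python3 - <<'E'
from h import *
for uv in((324.5,129.8),(317.5,118.5)):
  for y in(.206,.248,.29):
    o,d=ray("side",uv);d=d[0]; P=o+d*(y-o[1])/d[1]; p=np.array(get_state()["tool_pos"]); print(uv,y,P.round(4),"in tool",(TG.T@(P-p)).round(4))
print(onz("top",[(215,148),(230,151),(245,150)],0.0).round(3).tolist(), onz("top",[(230,125),(215,128)],.35).round(3).tolist())
print(onz("top",[(205,130)],.3))
im=cv2.imread("pics/side2.png"); t=grab_frame("top")[:,:,::-1].copy()
a=cv2.resize(im[0:200,190:470],None,fx=2.8,fy=2.8,interpolation=2); cv2.imwrite("pics/now.png",a)
st()
E
```

```text
(324.5, 129.8) 0.206 [0.6189 0.206  0.1895] in tool [ 0.0046  0.0434 -0.0464]
(324.5, 129.8) 0.248 [0.6253 0.248  0.1751] in tool [ 0.0183  0.0018 -0.0369]
(324.5, 129.8) 0.29 [0.6317 0.29   0.1608] in tool [ 0.032  -0.0399 -0.0275]
(317.5, 118.5) 0.206 [0.6003 0.206  0.2215] in tool [-0.0257  0.0425 -0.0675]
(317.5, 118.5) 0.248 [0.6059 0.248  0.2084] in tool [-0.0132  0.0008 -0.0589]
(317.5, 118.5) 0.29 [0.6116 0.29   0.1953] in tool [-0.0008 -0.0409 -0.0503]
[[0.701, 0.27, 0.0], [0.694, 0.234, 0.0], [0.696, 0.199, 0.0]] [[0.637, 0.175, 0.35], [0.632, 0.199, 0.35]]
[[0.64502842 0.22648834 0.3       ]]
6.07 [0.5932 0.2482 0.1494] [-4.9 -1.6  5.6] 1.002 0.0
```

View pics/now.png

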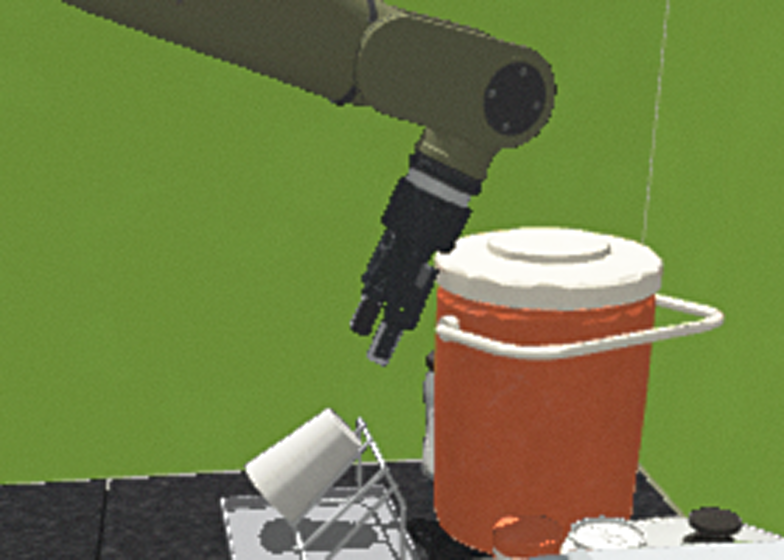

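The side view shows the gripper body resting against the jug's lid at side (352, 90), so the stop was a real contact and the tool must stay near vertical here. The tips also appear about 35 mm farther back than the reported TCP, so I'll back off and re-measure at an upright pose.

```bash
python3 - <<'E'
from h import *
p=np.array(get_state()["tool_pos"]); move_l(p+[-.06,0,.05],v=.12); st()
T=tool(YR,0); P=np.array([.53,.20,.25]); move_ptp(P,T); hold(.2); st()
b=grab_frame("side")[:,:,::-1].copy(); t=grab_frame("top")[:,:,::-1].copy(); cv2.imwrite("pics/side3.png",b); cv2.imwrite("pics/top3.png",t)
p=np.array(get_state()["tool_pos"])
print("pred tips",proj("side",[p-.0425*rz(YR)[:,1]+.013*Z,p+.0425*rz(YR)[:,1]+.013*Z]).round(1).tolist())
ok=(b[:,:,1].astype(int)-b[:,:,2]<15); ok[:, :230]=0; ok[:,345:]=0
print([(x,int(np.nonzero(ok[:150,x])[0].max())) for x in range(240,345,2) if ok[:150,x].any()])
print("lid z",[ (lambda o,d: (o+d[0]*(.64-o[0])/d[0][0]))(*ray("side",(u,v))).round(3) for u,v in((347,91),(346,105))])
for yaw in range(-50,41,10):
    T2=tool(YD+yaw,50); r=[]
    for h in(0,.1):
        q=solve_ik(PEG+Z*(.069+h)+.022*T2[:,2],T2); r.append(None if q is None else np.round(q).astype(int).tolist())
    print(yaw,r)
E
```

```text
6.88 [0.5331 0.248  0.1987] [ 0.2  0.9 -0.2] 0.999 0.0
7.58 [0.5301 0.2001 0.2476] [-1.1  0.5 -0.2] 0.999 0.0
pred tips [[292.7, 110.0], [288.4, 101.1]]
[(272, 32), (274, 43), (276, 44), (278, 45), (280, 55), (282, 70), (284, 87), (286, 87), (288, 95), (290, 96), (292, 96), (294, 96), (296, 96), (298, 78), (300, 45), (302, 149), (304, 149), (306, 149), (308, 149), (310, 149), (318, 149), (342, 149), (344, 149)]
lid z [array([0.64 , 0.023, 0.336]), array([0.64 , 0.03 , 0.304])]
-50 [None, None]
-40 [None, [-2, -20, 129, -49, 40, 160]]
-30 [[-7, -15, 136, -58, 22, 163], [-7, -24, 132, -39, 31, 141]]
-20 [None, [-13, -27, 134, -17, 25, 112]]
-10 [None, [-19, -28, 134, 13, 25, 74]]
0 [[-25, -18, 138, 55, 21, 22], [-25, -27, 134, 35, 31, 43]]
10 [[-30, -16, 137, 62, 32, 5], [-30, -25, 132, 47, 40, 24]]
20 [[-34, -12, 134, 63, 42, -5], [-34, -21, 130, 53, 49, 10]]
30 [[-36, -8, 130, 62, 52, -13], [-36, -16, 126, 55, 58, 0]]
40 [[-38, -3, 125, 59, 60, -19], [-38, -11, 122, 54, 67, -8]]
```

```bash
python3 - <<'E'
from h import *
b=cv2.imread("pics/side3.png"); t=cv2.imread("pics/top3.png")
gripper_to(0.0); st(); p=np.array(get_state()["tool_pos"])
c=grab_frame("side")[:,:,::-1].copy(); cv2.imwrite("pics/side4.png",c)
print("pred closed tip",proj("side",[p]),"top",proj("top",[p]))
gripper_to(1.0); st()
f=lambda im:cv2.resize(im[40:160,240:340],(400,480),interpolation=2)
cv2.imwrite("pics/tips.png",np.hstack([f(b),f(c)]))
E
```

```text
8.44 [0.53   0.2    0.2501] [0.1 0.6 0.3] -0.001 0.0
pred closed tip [[290.58603998 109.64872224]] top [[222.83170247 200.30676942]]
9.28 [0.53 0.2  0.25] [-0.2 -0.3  0.2] 1.003 0.0
```

View pics/tips.png

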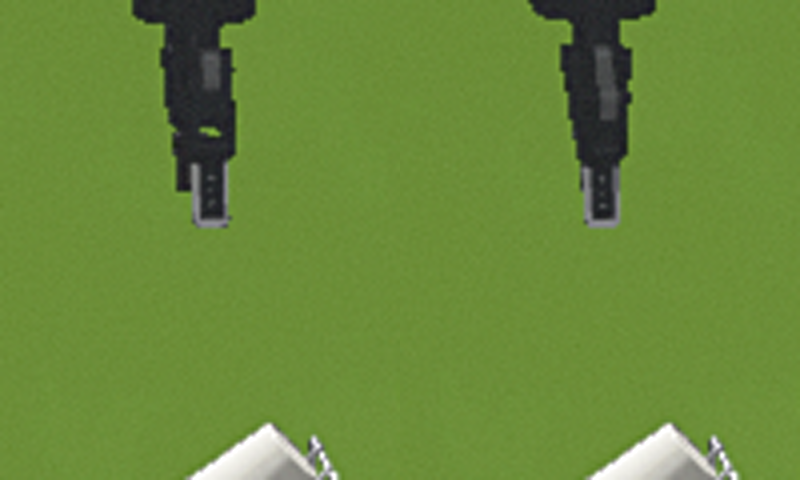

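The closed tip shows at side (290.5, 96), but the reported TCP projects to (290.6, 109.6). That's 13 px, either about 35 mm in z or a y error. A gentle touch on the bare worktop will settle it.

```bash
python3 - <<'E'
from h import *
gripper_to(0.0)
T=tool(0,0); move_ptp([.41,.02,.25],T); move_l([.41,.02,.08],v=.15); hold(.2); st()
b=grab_frame("side")[:,:,::-1].copy(); t=grab_frame("top")[:,:,::-1].copy(); cv2.imwrite("pics/side5.png",b); cv2.imwrite("pics/top5.png",t)
print("pred",proj("side",[[.41,.02,.08]]),proj("top",[[.41,.02,.08]]))
print(move_l([.41,.02,.04],v=.05,until_force=6)); st()
try: print(move_l([.41,.02,-.04],v=.03,until_force=6)); st()
except MotionError as e: print(e); print(move_l([.41,.02,0.002],v=.03,until_force=6)); st()
c=grab_frame("side")[:,:,::-1].copy(); cv2.imwrite("pics/side6.png",c)
d=(cv2.absdiff(b,c).max(2)>25).astype(np.uint8); ys,xs=np.nonzero(d); print(xs.min(),xs.max(),ys.min(),ys.max())
move_l([.41,.02,.20],v=.2)
E
```

```text
12.4 [0.4106 0.0199 0.0809] [-0.9 -0.2 -0. ] -0.002 0.0
pred [[248.33713515 204.47648444]] [[321.03366272 271.30577148]]
False
13.45 [0.4103 0.02   0.0403] [ 0.3 -0.6  0.2] 0.002 0.0
True
15.78 [ 0.41    0.02   -0.0374] [-0.4 -0.3  4.1] -0.003 2.1
0 290 0 377
```

The worktop contact came at a reported z of −37 mm, so the real fingertips end about 36.5 mm short of the reported TCP along tool z. All targets get corrected for this, and I'll re-check the jug clearance and IK for near-vertical picking.

```bash
cat >> h.py <<'E'
LT=.0365                                      # real tips lie this far behind the reported TCP
def cmd(p,T): return np.asarray(p)+LT*T[:,2]
def lin(p,T=None,**k): 
    T=np.array(get_state()["orientation"]) if T is None else T
    return move_l(cmd(p,T),T,**k)
def ptp(p,T): move_ptp(cmd(p,T),T)
def tip(): s=get_state(); return np.array(s["tool_pos"])-LT*np.array(s["orientation"])[:,2]
E
python3 - <<'E'
from h import *
print("lid",tri((386,87),(203,53)), onz("top",[(207,55),(207,113),(230,109)],.33).round(3).tolist())
for a in(0,5,10):
  T=tool(YR,a); p=CUP+.034*CZ+.021*T[:,2]
  print(a,[np.round(solve_ik(cmd(p+h*Z,T),T)).tolist() for h in(0,.15)])
  for yaw in(0,10,20,30,40):
    T2=tool(YD+yaw,50+a); r=[]
    for h in(0,.11):
        q=solve_ik(cmd(PEG+Z*(.069+h)+.021*T2[:,2],T2),T2); r.append(None if q is None else np.round(q).astype(int).tolist())
    print("  ",yaw,r)
E
```

```text
lid (array([0.79285701, 0.23933547, 0.28988634]), np.float64(0.003261561658893208)) [[0.77, 0.222, 0.33], [0.665, 0.218, 0.33], [0.672, 0.179, 0.33]]
0 [[19.0, 12.0, 106.0, -0.0, 62.0, 106.0], [19.0, 4.0, 99.0, -0.0, 77.0, 106.0]]
   0 [None, [-23, -22, 132, 37, 27, 42]]
   10 [[-27, -10, 134, 68, 29, 0], [-27, -20, 130, 49, 36, 23]]
   20 [[-31, -7, 132, 67, 39, -8], [-31, -17, 128, 54, 46, 10]]
   30 [[-33, -3, 128, 65, 48, -15], [-33, -13, 125, 56, 55, 0]]
   40 [[-35, 1, 125, 62, 56, -20], [-35, -9, 121, 55, 63, -8]]
5 [[19.0, 9.0, 109.0, -2.0, 57.0, 107.0], [19.0, 1.0, 102.0, -1.0, 72.0, 107.0]]
   0 [None, [-24, -23, 134, 50, 24, 30]]
   10 [[-28, -9, 136, 82, 30, -14], [-28, -21, 132, 59, 35, 13]]
   20 [[-32, -6, 133, 77, 40, -18], [-32, -17, 130, 63, 45, 2]]
   30 [[-35, -2, 130, 72, 50, -22], [-35, -13, 127, 63, 55, -6]]
   40 [[-37, 2, 126, 68, 59, -26], [-37, -8, 123, 61, 64, -13]]
10 [[20.0, 7.0, 111.0, -4.0, 52.0, 109.0], [20.0, -2.0, 105.0, -3.0, 67.0, 108.0]]
   0 [[-24, -10, 139, 108, 21, -31], [-24, -23, 136, 66, 21, 14]]
   10 [[-30, -8, 137, 95, 32, -27], [-30, -21, 135, 71, 34, 1]]
   20 [[-34, -5, 134, 86, 43, -27], [-34, -17, 132, 71, 46, -6]]
   30 [[-36, -1, 131, 79, 53, -29], [-36, -12, 128, 70, 56, -13]]
   40 [[-38, 3, 126, 73, 61, -32], [-38, -7, 124, 67, 66, -18]]
```

Lid: the near edge is at x ≈ 0.68 and the top at z ≈ 0.29, so a −10° tool tilt clears it by about 3 cm. Picking now.

```bash
cat >> h.py <<'E'
A=-10; TG=tool(YR,A); PG=CUP+.034*CZ+.021*TG[:,2]; OFF=TG.T@(CUP-PG)
YP=YD+25; TP=tool(YP,A+50)
def place(c): return np.asarray(c)-TP@OFF       # tip position for cup origin c at the peg
E
python3 - <<'E'
from h import *
gripper_to(1.0)
ptp(PG-.13*TG[:,2],TG); hold(.1); st()
r=lin(PG,TG,v=.10,until_force=7); st(); print(r,tip()-PG)
if not r:
    gripper_to(0.0); st()
    hold(.1); lin(PG+[0,0,.12],TG,v=.12); st()
    move_l(np.array(get_state()["tool_pos"])+[-.10,-.12,.06]); st()
    hold(.2)
cv2.imwrite("pics/side7.png",grab_frame("side")[:,:,::-1])
im=cv2.imread("pics/side7.png"); cv2.imwrite("pics/held.png",cv2.resize(im[20:220,200:360],None,fx=3,fy=3,interpolation=2))
E
```

```text
19.18 [0.5792 0.2462 0.1628] [0.  0.4 0.7] 0.999 0.0
20.63 [0.5573 0.2465 0.0345] [ 0.   0.6 -0.1] 1.003 0.0
False [0.00074237 0.00019922 0.00095698]
20.98 [0.5576 0.2478 0.0354] [-1.2  4.8  5.8] 0.718 64.0
22.23 [0.5558 0.2459 0.1522] [ 0.4 -0.2 -0.8] 0.723 64.3
23.5 [0.4559 0.1262 0.2118] [ 0.5 -0.3 -1.5] 0.72 64.3
```

View pics/held.png

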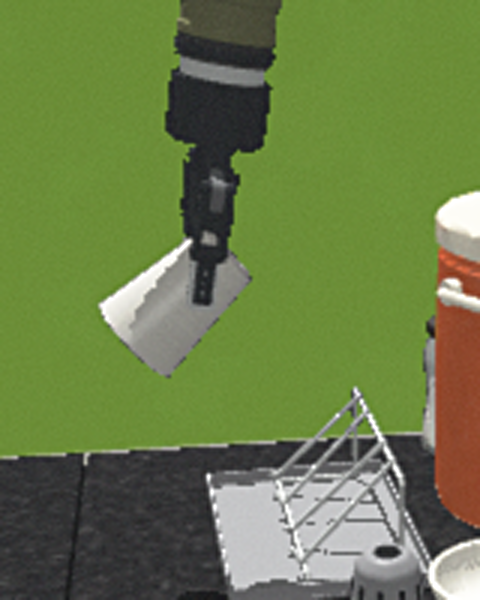

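The cup is held (opening 0.72 = 61 mm, as expected 32 mm from the foot). In the side view its rim corners are at (234, 122.3) and (255.7, 145.3), with the foot's lower corner at (283.3, 111.7). I'll check the in-hand pose against the prediction and compute the dial point.

```bash
python3 - <<'E'
from h import *
st(); t=tip(); T=np.array(get_state()["orientation"]); C=t+T@OFF; cz=T@TG.T@CZ; yv=T[:,1]; e=np.cross(yv,cz); e*=np.sign(e[2])
print("pred rimtop rimbot footbot foottop",proj("side",[C+.103*cz+.04*e,C+.103*cz-.04*e,C-.027*e,C+.027*e]).round(1).tolist())
print("seen (234,122.3),(255.7,145.3),(283.3,111.7),(263.3?,100?)")
# silhouette of cup against green
im=cv2.imread("pics/side7.png"); hs=cv2.cvtColor(im,cv2.COLOR_BGR2HSV); m=cv2.inRange(hs,(0,0,110),(180,60,255)); m[:98]=0; m[150:]=0; m[:,:228]=0; m[:,290:]=0
c=max(cv2.findContours(m,0,1)[0],key=cv2.contourArea); print(cv2.approxPolyDP(c,2.5,True).reshape(-1,2).tolist())
# dial
R=rz(YD); n=R@[-np.sin(np.radians(25)),0,np.cos(np.radians(25))]; P0=DRY+R@[-.0425,0,.05]
def onp(uv,h): o,d=ray("top",uv); d=d[0]; return o+d*(((P0+h*n-o)@n)/(d@n))
S=onp((405.6,246.1),.005); print("skirt centre dryer",(R.T@(S-DRY)).round(4)); F=S-.005*n
for uv in((405.6+ (62-185)/9*0,0),):pass
for nm,uv in(("dot",(391.9,245.8)),("long",(406.9,232.2)),("last",(419.1,246.7))): print(nm,(R.T@(onp(uv,0)-DRY)).round(4), (np.linalg.norm(onp(uv,0)-F)).round(4))
G=F+.027*n; print("grip",G.round(4),(R.T@(G-DRY)).round(4))
sx=R@[np.cos(np.radians(25)),0,np.sin(np.radians(25))]; yl=R[:,1]
for th in(0,10,20,30):
    a=np.radians(th); b=np.cos(a)*yl+np.sin(a)*sx
    top=F+.029*n; print(th,"ptr/other end top",proj("top",[top+.019*b,top-.019*b]).round(1).tolist(),"side",proj("side",[top+.019*b,top-.019*b]).round(1).tolist())
print("seen top other end ~ (416,251.5); white line (399.5,248.7)->(406.6,250); side far tip (275,252)")
E
```

```text
23.75 [0.4558 0.1262 0.2118] [ 0.4 -0.3 -0.4] 0.717 64.3
pred rimtop rimbot footbot foottop [[232.7, 119.4], [256.6, 142.5], [283.9, 110.3], [268.3, 93.7]]
seen (234,122.3),(255.7,145.3),(283.3,111.7),(263.3?,100?)
[[263, 99], [233, 121], [253, 144], [282, 113], [276, 105], [272, 108], [271, 120], [265, 122]]
skirt centre dryer [-0.0802  0.0018  0.0379]
dot [-0.0801  0.0313  0.0325] 0.0295
long [-0.0503  0.0006  0.0464] 0.0308
last [-0.08   -0.0293  0.0325] 0.0312
grip [ 0.4576 -0.1677  0.0579] [-0.0895  0.0018  0.0579]
0 ptr/other end top [[398.8, 249.6], [416.3, 250.3]] side [[272.1, 251.1], [272.3, 262.3]]
10 ptr/other end top [[399.0, 248.2], [416.1, 251.7]] side [[273.6, 250.5], [270.8, 262.9]]
20 ptr/other end top [[399.6, 246.8], [415.5, 253.1]] side [[275.0, 250.1], [269.3, 263.3]]
30 ptr/other end top [[400.3, 245.5], [414.8, 254.3]] side [[276.3, 249.9], [268.0, 263.5]]
seen top other end ~ (416,251.5); white line (399.5,248.7)->(406.6,250); side far tip (275,252)
```

In-hand pose agrees with the prediction (the cup sits slightly further along its axis, which only affects height). Dial: the marks lie at a 30 mm radius, and the bar ends match an angle of about 11°. Placing the cup.

```bash
python3 - <<'E'
from h import *
H=PEG+Z*.103
q=solve_ik(cmd(place(H+Z*.14),TP),TP); print(np.round(q), np.round(get_state()["joint_positions"]))
ptp(place(H+Z*.14),TP); hold(.2); st()
im=grab_frame("side")[:,:,::-1].copy(); cv2.imwrite("pics/side8.png",im); C=tip()+np.array(get_state()["orientation"])@OFF; print("cup",C.round(4))
r=lin(place(H+Z*.085),TP,v=.12,until_force=6); print(r); st()
if not r:
    r=lin(place(H+Z*.015),TP,v=.06,until_force=5); print(r); st()
    if not r:
        r=lin(place(H-Z*.010),TP,v=.02,until_force=3); print(r); st()
print("cup above home",((tip()+np.array(get_state()["orientation"])@OFF)-H).round(4))
E
```

```text
[-29. -16. 121.  39.  55.  21.] [  8.  -9. 109.   1.  90.  95.]
25.14 [ 0.6132 -0.0952  0.2191] [ 0.3  1.  -0.8] 0.717 64.3
cup [ 0.5792 -0.1099  0.2971]
False
25.8 [ 0.6131 -0.0963  0.1641] [ 0.4 -0.8 -0.2] 0.716 64.3
False
27.12 [ 0.6134 -0.0964  0.0947] [ 0.4 -0.7 -0.7] 0.72 64.3
True
27.85 [ 0.6131 -0.0962  0.0811] [-1.6 -0.2  3.5] 0.719 65.0
cup above home [ 0.0001 -0.      0.0021]
```

```bash
python3 - <<'E'
from h import *
p=np.array(get_state()["tool_pos"])
print(move_l(p-[0,0,.003],v=.01,until_force=5)); st()
hold(.2); gripper_to(1.0); st()
T=np.array(get_state()["orientation"])
lin(tip()-.09*T[:,2],v=.12); move_l(np.array(get_state()["tool_pos"])+[-.08,-.02,.08],v=.2); st()
# get clear of the views
im=grab_frame("side")[:,:,::-1].copy(); t=grab_frame("top")[:,:,::-1].copy(); cv2.imwrite("pics/side9.png",im); cv2.imwrite("pics/top9.png",t)
H=PEG+Z*.103
ref=proj("side",[H+[-.027,0,0],H+[.027,0,0],PEG+[-.04,0,0],PEG+[.04,0,0],PEG]); print(ref.round(1).tolist())
m=cv2.absdiff(im,cv2.imread("pics/side0.png")).max(2)>25; m[:, :295]=0; m[:,365:]=0; m[:150]=0; m[255:]=0
print([(y,int(np.nonzero(m[y])[0].min()),int(np.nonzero(m[y])[0].max())) for y in range(160,250,5) if m[y].any()])
E
```

```text
True
28.06 [ 0.6138 -0.0962  0.0811] [-1.9 -0.3  4.1] 0.72 65.0
28.62 [ 0.6128 -0.0957  0.0797] [ 0.2 -0.   0.5] 1.002 0.0
30.25 [ 0.4794 -0.1381  0.2269] [-0.5 -0.2 -0.7] 1.001 0.0
[[315.3, 196.8], [341.5, 194.9], [309.9, 239.8], [346.6, 236.7], [328.3, 238.2]]
[(160, 295, 317), (165, 295, 314), (170, 295, 309), (175, 296, 305), (180, 299, 300), (185, 295, 296), (190, 295, 324), (195, 295, 342), (200, 316, 342), (205, 315, 342), (210, 315, 343), (215, 314, 344), (220, 313, 345), (225, 313, 345), (230, 313, 327), (235, 312, 327), (240, 311, 326), (245, 312, 349)]
```

The side silhouette (315–342 at the foot, 311–347 at the rim) matches the predicted seated cup to about 1 px, so it's upright and home. Now the dial.

```bash
cat >> h.py <<'E'
_c,_s=np.cos(np.radians(25)),np.sin(np.radians(25)); RD=rz(YD); NRM=RD@[-_s,0,_c]; SX=RD@[_c,0,_s]; YL=RD[:,1]
F=DRY+RD@[-.0785,.001,.05-(.0785-.0425)*np.tan(np.radians(25))]
def dtool(th,sg=1):
    a=np.radians(th); x=sg*(np.cos(a)*YL+np.sin(a)*SX); z=-NRM; return np.c_[x,np.cross(z,x),z]
E
python3 - <<'E'
from h import *
for sg in(1,-1):
    for th in(11,90,95): 
        T=dtool(th,sg); q=solve_ik(cmd(F+.012*NRM,T),T); print(sg,th,None if q is None else np.round(q,1).tolist())
print(F.round(4)); st()
E
```

```text
1 11 [-33.5, -14.4, 137.1, 21.3, 37.6, -35.4]
1 90 [-33.5, -14.4, 137.1, 21.3, 37.6, 43.6]
1 95 [-33.5, -14.4, 137.1, 21.3, 37.6, 48.6]
-1 11 [-33.5, -14.4, 137.1, 21.3, 37.6, 144.6]
-1 90 [-33.5, -14.4, 137.1, 21.3, 37.6, -136.4]
-1 95 [-33.5, -14.4, 137.1, 21.3, 37.6, -131.4]
[ 0.4686 -0.1689  0.0332]
30.35 [ 0.4794 -0.1376  0.2262] [-0.1  0.7  0.1] 1.002 0.0
```

```bash
python3 - <<'E'
from h import *
gripper_to(.45); T=dtool(11)
ptp(F+.15*NRM,T); lin(F+.05*NRM,T,v=.12)
r=lin(F+.012*NRM,T,v=.04,until_force=6); st(); print(r,((tip()-F)@NRM).round(4))
if not r:
    gripper_to(0.0); st()
    q=np.array(get_state()["joint_positions"])
    q0=np.array(solve_ik(cmd(F+.012*NRM,T),T))
    for d in(20,40,60,79): move_joints(list(q0+[0,0,0,0,0,d]))
    hold(.2); st(); print(np.round(get_state()["torque"],2))
    gripper_to(.45); T=dtool(90)
    lin(F+.10*NRM,T,v=.12); move_l(np.array(get_state()["tool_pos"])+[-.05,0,.08]); 
    move_ptp([.30,-.28,.30],T); st()
    for n in("side","top"): cv2.imwrite(f"pics/{n}10.png",grab_frame(n)[:,:,::-1])
    a=cv2.resize(cv2.imread("pics/top10.png")[165:265,350:465],(460,400),interpolation=2); b=cv2.resize(cv2.imread("pics/side10.png")[185:285,250:335],(340,400),interpolation=2)
    cv2.imwrite("pics/fin.png",np.hstack([a,b]))
E
```

```text
33.72 [ 0.4791 -0.1693  0.0112] [-0.4  0.7  0.6] 0.45 0.0
False 0.0122
34.08 [ 0.4779 -0.169   0.0109] [-11.1   1.3   8.1] 0.125 58.8
35.98 [ 0.477  -0.1678  0.0104] [-16.5   4.6  13.7] 0.122 59.8
[0.57 1.75 0.24]
38.82 [ 0.3001 -0.2794  0.2981] [ 0.1  0.3 -0.2] 0.45 0.0
```

View pics/fin.png

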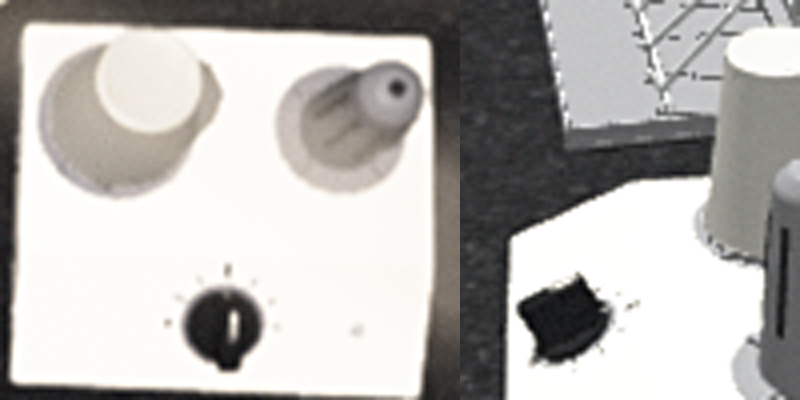

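Final view: the cup stands inverted on the wide peg with its rim on the ribs. The dial's white line at crop (234, 308–340) points to the long mark at (228, 270). I'll check the angle numerically.

```bash
python3 - <<'E'
from h import *
t=cv2.imread("pics/top10.png"); g=t.min(2).astype(float)
w=g[238:252,404:412]; print(w.astype(int))
S=lambda x,y:(350+x/4,165+y/4)
for th in(80,85,90,95,100):
    a=np.radians(th); b=np.cos(a)*YL+np.sin(a)*SX; top=F+.029*NRM
    print(th,proj("top",[top+.017*b,top+.003*b,top-.019*b]).round(2).tolist())
print("mark pred",proj("top",[F+.030*SX]).round(2),"seen",S(228,270),"tail seen",S(229,368))
E
```

```text
[[ 64  84 113  95  77  91 124 159]
 [ 36  44  74  67  48  52  74 109]
 [ 39  35  42  41  39  37  41  66]
 [ 35  38  33  36  40  39  37  42]
 [ 32  32  33  56  90  56  41  42]
 [ 32  30  32 104 191 110  38  39]
 [ 31  33  36 137 244 147  45  42]
 [ 28  26  32 132 240 142  36  37]
 [ 29  28  36 129 209 122  35  28]
 [ 29  26  44 130 202 112  27  28]
 [ 22  24  48 123 182 100  34  29]
 [ 23  27  47 100 132  76  26  33]
 [ 21  29  43  76  80  42  26  24]
 [ 23  28  31  42  37  30  22  29]]
80 [[407.2, 242.8], [407.8, 248.86], [408.74, 258.31]]
85 [[407.88, 242.74], [407.92, 248.85], [407.98, 258.38]]
90 [[408.57, 242.74], [408.04, 248.85], [407.21, 258.39]]
95 [[409.26, 242.79], [408.16, 248.86], [406.45, 258.33]]
100 [[409.93, 242.9], [408.28, 248.88], [405.71, 258.21]]
mark pred [[406.66 232.69]] seen (407.0, 232.5) tail seen (407.25, 257.0)
```

```bash
python3 -c "
from h import *
st(); print(hand_in())"
```

```text
38.92 [ 0.3005 -0.2786  0.2977] [ 0.9  0.4 -0.3] 0.449 0.0
the job is handed in; nothing more can be done
None
```

The cup stands mouth down on the wide peg with its rim on the ribs, the dial measures about 88° (half-hour mark is 90°), and the job was handed in at 38.9 s; on the first approach the gripper lightly touched the jug's lid (about 7 N, limit 40 N).

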